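# Release the pawl and close the citrus press

### The job

Put the citrus press away closed: press its red pawl paddle down as far as it goes, so that the ratchet is free, then push the black-gripped arm down gently until the steel dome sits fully down on the bowl. Only press and push, grasping and lifting nothing: do not raise the arm, do not slam it, and leave the mug, the tin and the spice jar standing where they are.

Things in the scene. Friction and masses are not known exactly. Their poses are not given: they have to be found in the camera images.
- press: citrus press fixed to the worktop: white base 250x130x18 mm, steel bowl, white upright 140 mm high, lever arm with steel dome and black grip, red paddle at the other end. Origin on the worktop under its middle, z up; -x points to the bowl and black grip, +x to the red paddle. Arm pivot, parallel to y, at (0.030, 0, 0.120) m in this frame; pawl pivot, parallel to y, at (0.076, 0, 0.058) m.
- press_arm (a joint): lever arm angle, rad: 0 is level, fully down, dome on the bowl (a stop); 0.84 to 1.02 at the start; more is higher (stop at 1.2). With the pawl in the teeth it goes down at most about 0.2 rad and is then blocked. With the pawl free it stays where left (stiff hinge) and takes about 3 to 7 N at the grip to push down.
- handle_grip (a point): point on the upper side of the black flat-topped grip (24 mm thick, 22 mm wide), 195 mm from the arm's pivot, 12 mm above the arm's centre line; the grip runs from 135 to 227 mm from the pivot. It moves on an arc in the press's x-z plane; its height is 132 mm when the arm is down.
- pawl (a joint): angle of the pawl in rad: 0 is engaged in the teeth (start), 0.32 is fully pressed (a stop). It clears the teeth above about 0.15; it is stiff (about 4 N at the paddle) and stays where it is left.
- paddle_top (a point): point on top of the red paddle (40 mm along x, 22 mm wide, this point at its middle, 8 mm thick), 97 mm above the worktop at the start, 85 mm outward from the pawl's pivot. Pressing it straight down turns the pawl; this point sinks about 28 mm and moves 8 mm outward over the full stroke.
- mug: white mug with a leaf and bird pattern, 82 mm across, 91 mm high, standing loose behind the press; origin under its middle, z up
- tin: low green food tin, 75 mm across, 58 mm high, standing loose behind the press; origin under its middle, z up
- spice_jar: spice jar with a black cap, 41 mm across, 105 mm high, standing loose in front of the press; origin under its middle, z up
There are look-alikes about, which are no part of the job. What is shaped like the mug but turquoise is not meant. What is shaped like the tin but purple is not meant.

How it is judged:
By the outcome, as a careful person would: the job done as asked, in the order asked, and still so for the second after the job is handed in, with the robot touching nothing.
It also fails if it takes over 45 s, if anything falls off the work surface, if the arm or the gripper's body presses on something with over 40 N, if the wrist force passes 120 N, or if a joint passes its speed limit or range.

### The arm

A 6-joint arm with a two-finger parallel gripper is mounted at the origin on a cart in front of the work surface, level with it; the furniture and walls round the work are solid. World frame = base frame: x ahead of the robot, y to its left, z up, the work surface at z = 0. Lengths are in m, angles in rad, forces in N, time in s.
With the tool pointing down it reaches from about 0.4 to 0.825 m from the base axis. Payload 7 kg.
Tool frame: the origin (TCP) lies on the centre line of the jaws, within the pads' length; the fingertips stand 25 mm ahead of it and the grasp point (between the pads) lies 6 mm ahead of it; z points along the fingers, y is the line along which they close (so a half turn about z gives the same grasp; the last joint's range is limited). The gripper opens to 88 mm and grips with 3 to 60 N. Pads are 19 mm wide; open, the fingers measure 130 mm over their backs; the gripper's body (78 mm by 193 mm) begins 47 mm behind the grasp point.
Start: joints at [1.399, 0.359, 0.012, 0, -1.224, -0.288], TCP at [0.3, 0.605, 0.252] pointing down, gripper open.
Joint ranges: [-3.07, 3.07], [-1.43, 2.12], [-1.02, 1.25], [-3.03, 1.67], [-3.05, -0], [-3.03, 3.03]. Speed limits (rad/s): [2.39, 2.39, 3.01, 3.14, 3.14, 3.14].

### API

Orientations are given as [roll, pitch, yaw] about the fixed x, y, z axes, in that order (R = Rz(yaw) Ry(pitch) Rx(roll)).
In Python, from station import readout, vision, arm gives the robot as it stands. The module is installed in compiled form; this text tells all that it offers.
- The arm moves only by the tool carry_out, never from a script. Its argument "commands" is a list of rows, each an object with "dp": the shift along the tool's x, y, z in m, a list of three; "rotation": the turn, a rotation vector about the tool's x, y, z in degrees, a list of three. In form: [{"dp": [dx, dy, dz], "rotation": [wx, wy, wz]}, ...]. A call has 1 to 8 rows; each row shifts and turns the commanded pose from where the row before left it, along the tool's axes as they then stand; what a row does not reach is not made up. A row lasts 1/8 s, in which the tool goes at most 62.5 mm and 10.7 degrees, less where a joint would pass 70% of its speed; a pose out of reach is approached as far as the arm can. A call with a gripper value outside its range is refused whole. "grip" is the finger opening in m, from 0 to 0.0876, set as the call begins (left out, the last holds). The fingers move at their own pace and stop on an object; "force" is the grip in N (left out, the last holds). Time passes only in rows, so rows that do not move let the fingers close. It gives the time, the measured TCP pose, the force, the opening and the grip force at its end, in the units of the state.
- readout.get_state(): the state, without advancing time (a new reading comes with each control period).
- vision.grab_frame(name): name is "scene" or "top" or "wrist"; returns (picture, depth): 384x512x3 uint8, red, green, blue; 384x512 float32, m along the optical axis (not along the pixel's ray), 0 where there is no reading.
- vision.calibration(name): a dict with "fovy" (degrees; the focal length in pixels is half the picture's height over the tangent of half this angle, whatever the lens; pixels are square), "cx", "cy" (the principal point, pixels), "dist" ([k1, k2, p1, p2, k3] as OpenCV has them; the pictures are not rectified), "origin" and "attitude" of the camera in the world; the wrist camera has in their place "mount" (4x4, takes a point from camera to tool coordinates, whose origin is the TCP and whose axes are the flange's). Camera axes: x right, y down, z forward; pixel columns grow to the right and rows downward; lengths in m; the calibration is good to about 2 mm. A picture is of the moment at which its call begins: read the wrist's pose just before it. calibration takes no time and is no camera call.
- arm.job_done(): hands the job in; it is judged then, once.
Trained networks look in the newest picture that a camera, given by its name, has taken for a name from the list of things; names that differ only in an ending like _2 or _b are one class to them, and where a whole thing is asked for, a point or a joint stands for the part that bears it (a point fixed in the world has none). Each returns a list of dicts, best first, with "score" (0 to 1); they miss things now and then, are a little off and sometimes report something else, mostly with a low value. They report only what shows in the picture. A call takes as long as a camera call. They do not tell look-alikes from the thing itself.
- vision.trace(label, camera): "pixels" (384x512 bool, what is visible of it) and "position" ([row, column] in pixels, amid what is visible of it).
The state is a dict: "t": time; "q": joint angles; "qd": joint speeds; "joint_efforts": joint torques, N m; "eef_pos": TCP position; "ee_rot": TCP orientation; "force": force on the tool from outside, world axes, zero at the start; "moment": the same for the moment, N m; "width": finger opening in m; "gripper_force": force on a finger pad.
Only numpy, scipy, OpenCV 4.12 (cv2) and the standard library are available. Lean on these libraries where they do the work, as an engineer would, in place of code of your own. Each camera call takes 0.05 s, during which the arm holds its last target. There are 200 camera calls.

## Working session

There is one attempt and no reset: what is moved stays moved. The work goes in short steps, Python scripts to look and compute and a tool call to move; the robot and the scene stay as the last step left them, time stands still between calls to the robot, and variables do not carry over. Pictures are saved under pics/ and viewed, at most 10 in all, crops included, and the job is handed in when it is done.

Besides the shell and the picture viewer there is one more tool, called after ">>>" in YAML: its name, and indented under it one key for each argument. carry_out: Moves the arm, as the interface text tells. Its arguments: {"type":"object","properties":{"commands":{"type":"array"},"grip":{"type":"number"},"force":{"type":"number"}},"required":["commands"]}

```bash
mkdir -p pics; cat > h.py <<'E'
import numpy as np, cv2
from scipy.spatial.transform import Rotation as R
from station import readout, vision, arm
def cam(n, st=None):
    c=vision.calibration(n); f=192/np.tan(np.radians(c["fovy"])/2)
    K=np.array([[f,0,c["cx"]],[0,f,c["cy"]],[0,0,1]]); d=np.array(c["dist"],float)
    if "mount" in c:
        T=np.eye(4);T[:3,:3]=R.from_euler('xyz',st["ee_rot"]).as_matrix();T[:3,3]=st["eef_pos"];T=T@np.array(c["mount"])
    else:
        T=np.eye(4);a=np.array(c["attitude"],float)
        T[:3,:3]=a if a.shape==(3,3) else R.from_euler('xyz',a).as_matrix();T[:3,3]=c["origin"]
    return K,d,T
def pts(mask,dep,C):
    K,d,T=C; m=mask&(dep>0); r,c=np.nonzero(m)
    u=cv2.undistortPoints(np.c_[c,r].astype(np.float64)[:,None],K,d)[:,0]
    z=dep[m]; P=np.c_[u*z[:,None],z]
    return P@T[:3,:3].T+T[:3,3]
E
python3 - <<'E'
from h import *
for n in("scene","top"):
    p,d=vision.grab_frame(n); print(n,vision.calibration(n))
    cv2.imwrite(f"pics/{n}0.png",p[:,:,::-1]); C=cam(n)
    for l in("press","press_arm","handle_grip","paddle_top","mug","tin","spice_jar"):
        for o in vision.trace(l,n)[:2]:
            P=pts(o["pixels"],d,C)
            if len(P): print(l,round(o["score"],2),np.round(o["position"]),len(P),"med",np.round(np.median(P,0),3),"lo",np.round(np.percentile(P,2,axis=0),3),"hi",np.round(np.percentile(P,98,axis=0),3))
print(readout.get_state())
E
```

```text
scene {'fovy': 52.43201267714599, 'cx': 252.48864933071496, 'cy': 199.33431517982996, 'dist': array([-0.08612753,  0.        ,  0.        ,  0.        ,  0.        ]), 'origin': array([ 0.2540273 , -0.41477415,  0.64751271]), 'attitude': array([-2.24328231, -0.02141958, -0.39614138])}
press 0.58 [213. 254.] 7781 med [0.528 0.198 0.07 ] lo [0.458 0.074 0.012] hi [0.62  0.316 0.294]
press_arm 0.62 [164. 240.] 3040 med [0.516 0.239 0.184] lo [0.467 0.143 0.082] hi [0.576 0.298 0.306]
handle_grip 0.6 [165. 239.] 3015 med [0.516 0.24  0.185] lo [0.467 0.144 0.091] hi [0.57  0.294 0.307]
paddle_top 0.67 [230. 304.] 332 med [0.595 0.087 0.096] lo [ 0.574  0.048 -0.001] hi [0.648 0.175 0.122]
mug 0.8 [173. 279.] 836 med [0.659 0.324 0.071] lo [0.606 0.293 0.001] hi [0.709 0.381 0.09 ]
mug 0.63 [224. 156.] 1740 med [0.314 0.265 0.058] lo [ 0.275  0.232 -0.001] hi [0.352 0.332 0.09 ]
tin 0.78 [272. 361.] 1478 med [ 0.669 -0.02   0.054] lo [ 0.643 -0.047  0.001] hi [0.716 0.025 0.059]
tin 0.56 [212. 319.] 998 med [0.684 0.177 0.051] lo [0.657 0.155 0.002] hi [0.727 0.226 0.057]
spice_jar 0.7 [2
[... 1117 characters left out ...]
17 0.129 0.015] hi [0.455 0.166 0.109]
{'t': 0.8, 'q': array([ 1.39908448e+00,  3.58568909e-01,  1.19050909e-02, -2.09516230e-05,
       -1.22407191e+00, -2.88096183e-01]), 'qd': array([-0.00077078, -0.00174507, -0.0014897 ,  0.00054859,  0.00046802,
       -0.00062343]), 'joint_efforts': array([ 1.10682529e-03, -5.82275605e+01,  2.93300521e+01,  7.00264513e+00,
        1.29473276e-02, -1.05864416e-05]), 'eef_pos': array([0.29955281, 0.60487444, 0.25157981]), 'ee_rot': array([-3.14154015e+00,  3.61119284e-05, -4.59815150e-01]), 'force': array([-1.03124478, -0.38161656, -0.40560029]), 'moment': array([-0.03989785, -0.03728547,  0.02351486]), 'gripper_force': 0.0, 'width': 0.08771242588461084}
```

```bash
cd pics; python3 -c "
import cv2,numpy as np
cv2.imwrite('both.png',cv2.resize(np.vstack([cv2.imread('scene0.png'),cv2.imread('top0.png')]),(400,600)))"
```

```text
(no output)
```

View pics/scene0.png

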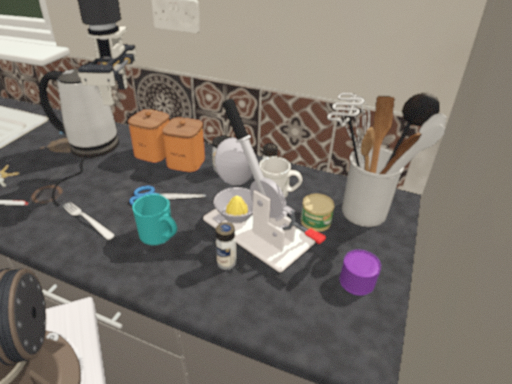

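View pics/top0.png

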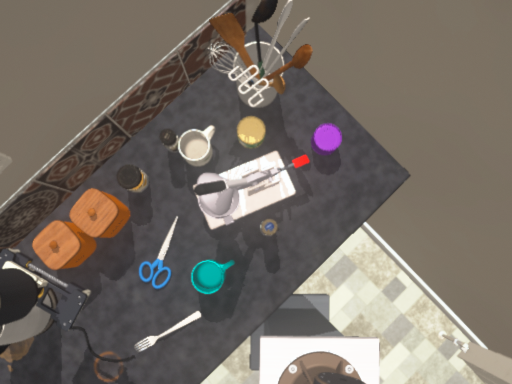

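The scene view shows the press at about (255,215), with the red paddle at (315,236) and the raised black grip at (235,115). In the top view the paddle is at (301,161) and the grip tip at (205,188). The mug and tin stand behind the press and the spice jar in front. The next step is to fit the press pose.

```bash
python3 - <<'E'
from h import *
B=[];Rd=[];G=[]
for n in("scene","top"):
    p,d=vision.grab_frame(n); C=cam(n)
    o=vision.trace("press",n)[0]["pixels"]
    full=pts(np.ones_like(d,bool),d,C); m=d>0; rgb=p[m].astype(int)
    near=(abs(full[:,0]-.54)<.2)&(abs(full[:,1]-.2)<.22)
    red=near&(rgb[:,0]>150)&(rgb[:,1]<60)&(rgb[:,2]<60)
    r=full[red&(full[:,2]>.06)]; print(n,"red",len(r),np.median(r,0),np.percentile(r,3,axis=0),np.percentile(r,97,axis=0)); Rd.append(r)
    b=near&(abs(full[:,2]-.018)<.006)&(rgb.min(1)>120); B.append(full[b]); print("base",b.sum())
    a=near&(full[:,2]>.17)&(rgb.max(1)<70); g=full[a]; print("grip",len(g),np.median(g,0),np.percentile(g,3,axis=0),np.percentile(g,97,axis=0)); G.append(g)
b=np.vstack(B)
for q in B+[b]:
    q=q[:,:2]; 
    # trim outliers by density
    im=np.zeros((400,400),np.uint8); ij=((q-[.3,0])/0.001).astype(int); ok=((ij>=0)&(ij<400)).all(1); im[ij[ok,0],ij[ok,1]]=255
    im=cv2.morphologyEx(im,cv2.MORPH_CLOSE,np.ones((9,9))); im=cv2.morphologyEx(im,cv2.MORPH_OPEN,np.ones((9,9)))
    k,l,s,_=cv2.connectedComponentsWithStats(im); j=1+np.argmax(s[1:,4]); xy=np.argwhere(l==j)
    (c,wh,an)=cv2.minAreaRect(xy.astype(np.float32)); print("rect centre",np.array(c)*.001+[.3,0],wh,an)
    
r=np.vstack(Rd)
print("red",np.median(r,0))
g=np.vstack(G); c=g.mean(0); u=np.linalg.svd(g-c,full_matrices=False)[2]; print("grip axis",c,u[0], np.percentile((g-c)@u[0],[2,98]))
np.savez("d.npz",r=r,g=g,b=b)
E
```

```text
scene red 10 [0.60464025 0.04933786 0.09262652] [0.60192639 0.04527366 0.08906203] [0.62437854 0.05513265 0.09503725]
base 1980
grip 449 [0.50776867 0.26842622 0.27937088] [0.49392202 0.24870765 0.24712165] [0.52286241 0.28884427 0.31095865]
top red 117 [0.60382188 0.06778985 0.09707907] [0.59180072 0.05237496 0.09321547] [0.61802303 0.08407426 0.10173499]
base 2092
grip 67 [0.49910345 0.28487865 0.3070445 ] [0.49306244 0.19761814 0.28081921] [0.73678556 0.30451987 0.31401096]
rect centre [0.55616751 0.1725463 ] (129.71327209472656, 174.33583068847656) 24.663814544677734
rect centre [0.52588568 0.1682901 ] (69.524169921875, 182.5379180908203) 24.3701229095459
rect centre [0.55396344 0.17867073] (130.86746215820312, 187.30523681640625) 24.62356185913086
red [0.60382188 0.06749477 0.09681452]
grip axis [0.51141731 0.26966474 0.28242399] [ 0.8943465  -0.39825897 -0.20379924] [-0.03159963  0.16723044]
```

```bash
python3 - <<'E'
from h import *
e=np.array([.417,-.909]); n=np.array([.909,.417]); O=np.array([.6038,.0675])-.161*e
g=np.load("d.npz")["g"]; r=np.load("d.npz")["r"]
f=lambda q: np.c_[(q[:,:2]-O)@e,(q[:,:2]-O)@n,q[:,2]]
print("O",O,"red lat",np.percentile(f(r),[3,50,97],axis=0).round(3).tolist())
G=f(g); G=G[abs(G[:,1])<.03]; print("grip",np.percentile(G,[3,50,97],axis=0).round(3).tolist(), len(G))
for th in(.84,.9,.96,1.02): print(th,"end top",.03-.227*np.cos(th)+.012*np.sin(th),.12+.227*np.sin(th)+.012*np.cos(th))
for nm in("scene","top"):
    p,d=vision.grab_frame(nm); q=f(pts(d>0,d,cam(nm)))
    for lab,x0 in(("paddle",.166),("grip",-.11)):
        s=q[(abs(q[:,0]-x0)<.07)&(abs(q[:,1])<.16)&(q[:,2]>.1)]
        for a,b in((.1,.14),(.14,.2),(.2,.3),(.3,.5)):
            t=s[(s[:,2]>=a)&(s[:,2]<b)]
            if len(t): print(nm,lab,a,len(t),t.min(0).round(3),t.max(0).round(3))
    for zz in(.3,.35,.4,.45): 
        w=q[(q[:,2]>zz)&(abs(q[:,0])<.5)&(abs(q[:,1])<.4)]
        if len(w):print(nm,">",zz,len(w),w.min(0).round(3),w.max(0).round(3))
E
```

```text
O [0.536663 0.213849] red lat [[0.144, -0.009, 0.091], [0.162, 0.0, 0.097], [0.181, 0.011, 0.102]]
grip [[-0.094, -0.009, 0.247], [-0.066, -0.005, 0.284], [-0.039, 0.007, 0.312]] 505
0.84 end top -0.11257834402632665 0.2970435421434808
0.9 end top -0.10170553988191103 0.3052745281046867
0.96 end top -0.0903587380188357 0.3128387258371961
1.02 end top -0.07857877467073208 0.3197089123975252
scene paddle 0.1 53 [ 0.098 -0.005  0.1  ] [0.11  0.009 0.126]
scene paddle 0.2 292 [0.097 0.125 0.217] [0.172 0.16  0.3  ]
scene paddle 0.3 40 [0.096 0.142 0.3  ] [0.13 0.16 0.31]
scene grip 0.1 14 [-0.049 -0.037  0.128] [-0.041 -0.021  0.14 ]
scene grip 0.14 440 [-0.09  -0.052  0.14 ] [-0.04  -0.017  0.2  ]
scene grip 0.2 780 [-0.096 -0.039  0.2  ] [-0.04   0.024  0.3  ]
scene grip 0.3 109 [-0.095 -0.009  0.3  ] [-0.068  0.011  0.316]
scene > 0.3 37463 [-0.5   -0.278  0.3  ] [0.5   0.4   0.551]
scene > 0.35 26089 [-0.5   -0.277  0.35 ] [0.5   0.4   0.551]
scene > 0.4 14408 [-0.5   -0.256  0.4  ] [0.492 0.4   0.551]
scene > 0.45 4674 [-0.472 -0.101  0.45 ] [0.425 0.4   0.551]
top paddle 0.1 13 [ 0.097 -0.004  0.1  ] [0.172 0.011 0.127]
top paddle 0.2 127 [0.097 0.124 0.215] [0.163 0.16  0.3  ]
top paddle 0.3 39 [0.097 0.143 0.3  ] [0.126 0.159 0.309]
top grip 0.14 301 [-0.093 -0.05   0.155] [-0.04   0.055  0.2  ]
top grip 0.2 644 [-0.102 -0.037  0.2  ] [-0.04   0.041  0.3  ]
top grip 0.3 143 [-0.101 -0.008  0.3  ] [-0.072  0.014  0.317]
top > 0.3 43346 [-0.5   -0.273  0.3  ] [0.496 0.38  0.675]
top > 0.35 34230 [-0.469 -0.235  0.35 ] [0.481 0.364 0.675]
top > 0.4 27365 [-0.457 -0.195  0.4  ] [0.468 0.349 0.675]
top > 0.45 20418 [-0.455 -0.156  0.45 ] [0.454 0.334 0.675]
```

>>> carry_out:
  commands:
    - {"dp":[0,0,-0.04],"rotation":[0,0,8]}
    - {"dp":[0,0,-0.04],"rotation":[0,0,8]}
    - {"dp":[0,0,-0.04],"rotation":[0,0,8]}
    - {"dp":[0,0,-0.04],"rotation":[0,0,8]}
    - {"dp":[0,0,0],"rotation":[0,0,7]}
    - {"dp":[0,0,0],"rotation":[0,0,0]}
  grip: 0
  force: 10

```text
t: 1.85
eef_pos: [0.2994, 0.6049, 0.4117]
ee_rot: [-3.142, 0.001, -1.14]
force: [0.0, 0.6, -0.6]
width: 0.0335
gripper_force: 0.0
```

>>> carry_out:
  commands:
    - {"dp":[0.05,0,0]}
    - {"dp":[0.05,0,0]}
    - {"dp":[0.05,0,0]}
    - {"dp":[0.05,0,0]}
    - {"dp":[0.05,0,0]}
    - {"dp":[0.05,0,0]}
    - {"dp":[0.05,0,0]}
    - {"dp":[0.05,0,0]}

```text
validation failed for argument at $.co...
```

>>> carry_out:
  commands:
    - {"dp":[0.05,-0.015,0]}
    - {"dp":[0.05,-0.016,0]}
    - {"dp":[0.05,-0.016,0]}
    - {"dp":[0.05,0,0]}
    - {"dp":[0.022,0,0]}
    - {"dp":[0,0,0]}
    - {"dp":[0,0,0]}

```text
validation failed for argument at $.co...
```

Each row needs a rotation.

>>> carry_out:
  commands:
    - {"dp":[0.05,0,0],"rotation":[0,0,0]}
    - {"dp":[0.05,0,0],"rotation":[0,0,0]}
    - {"dp":[0.05,0,0],"rotation":[0,0,0]}
    - {"dp":[0.05,0,0],"rotation":[0,0,0]}
    - {"dp":[0.05,0,0],"rotation":[0,0,0]}
    - {"dp":[0.05,0,0],"rotation":[0,0,0]}
    - {"dp":[0.05,0,0],"rotation":[0,0,0]}
    - {"dp":[0.05,0,0],"rotation":[0,0,0]}

```text
t: 2.85
eef_pos: [0.4666, 0.2396, 0.411]
ee_rot: [3.141, -0.0, -1.137]
force: [1.4, 0.8, -0.9]
width: 0.0004
gripper_force: 0.0
```

>>> carry_out:
  commands:
    - {"dp":[0.05,-0.015,0],"rotation":[0,0,0]}
    - {"dp":[0.05,-0.016,0],"rotation":[0,0,0]}
    - {"dp":[0.05,-0.016,0],"rotation":[0,0,0]}
    - {"dp":[0.05,0,0],"rotation":[0,0,0]}
    - {"dp":[0.022,0,0],"rotation":[0,0,0]}
    - {"dp":[0,0,0],"rotation":[0,0,0]}
    - {"dp":[0,0,0],"rotation":[0,0,0]}

```text
t: 3.72
eef_pos: [0.6015, 0.0594, 0.411]
ee_rot: [3.141, 0.0, -1.139]
force: [0.8, 0.3, 0.2]
width: 0.0005
gripper_force: 0.0
```

>>> carry_out:
  commands:
    - {"dp":[0,0,0.04],"rotation":[0,0,0]}
    - {"dp":[0,0,0.05],"rotation":[0,0,0]}
    - {"dp":[0,0,0.05],"rotation":[0,0,0]}
    - {"dp":[0,0,0.05],"rotation":[0,0,0]}
    - {"dp":[0,0,0.04],"rotation":[0,0,0]}
    - {"dp":[0,0,0.02],"rotation":[0,0,0]}
    - {"dp":[0,0,0],"rotation":[0,0,0]}

```text
t: 4.6
eef_pos: [0.6005, 0.0599, 0.1601]
ee_rot: [3.138, 0.0, -1.138]
force: [0.0, 0.1, 0.4]
width: 0.0008
gripper_force: 0.0
```

```bash
python3 - <<'E'
from h import *
p,d=vision.grab_frame("scene"); cv2.imwrite("pics/a.png",cv2.resize(p[130:330,180:430,::-1],(750,600)))
E
```

```text
(no output)
```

View pics/a.png

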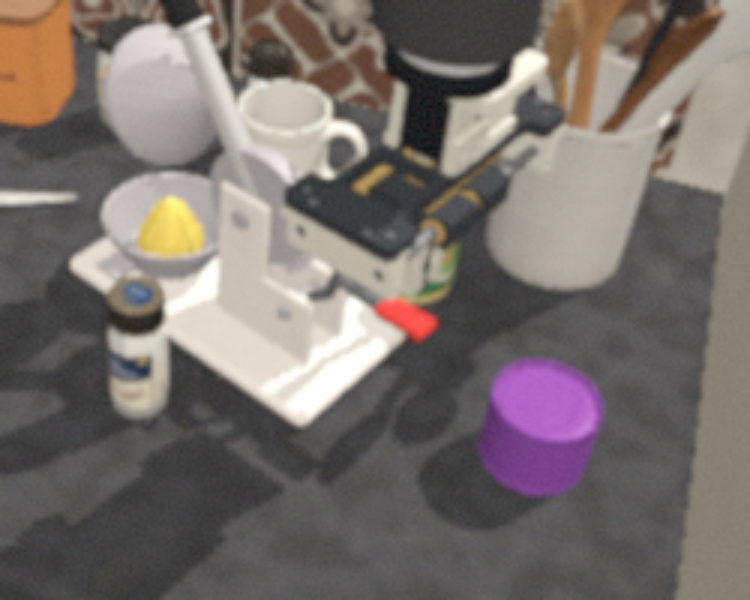

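The view shows the closed fingertips at (410,285), just above the paddle at (405,318), and clear of the crock, mug and jar. Next I descend and press.

>>> carry_out:
  commands:
    - {"dp":[0,0,0.012],"rotation":[0,0,0]}
    - {"dp":[0,0,0.012],"rotation":[0,0,0]}
    - {"dp":[0,0,0.008],"rotation":[0,0,0]}
    - {"dp":[0,0,0.005],"rotation":[0,0,0]}
    - {"dp":[0,0,0.004],"rotation":[0,0,0]}
    - {"dp":[0,0,0.004],"rotation":[0,0,0]}

```text
t: 5.4
eef_pos: [0.6024, 0.0588, 0.1172]
ee_rot: [-3.141, -0.001, -1.14]
force: [1.4, -3.5, 4.9]
width: 0.0008
gripper_force: 2.4
```

>>> carry_out:
  commands:
    - {"dp":[0,0,0.004],"rotation":[0,0,0]}
    - {"dp":[0,0,0.004],"rotation":[0,0,0]}
    - {"dp":[0,0,0.004],"rotation":[0,0,0]}
    - {"dp":[0,0,0.003],"rotation":[0,0,0]}

```text
t: 5.9
eef_pos: [0.6024, 0.059, 0.1017]
ee_rot: [-3.141, -0.001, -1.14]
force: [3.9, -6.0, 4.6]
width: 0.0004
gripper_force: 2.9
```

>>> carry_out:
  commands:
    - {"dp":[0,0,0.002],"rotation":[0,0,0]}
    - {"dp":[0,0,0.002],"rotation":[0,0,0]}

```text
t: 6.15
eef_pos: [0.6024, 0.0589, 0.0977]
ee_rot: [-3.141, -0.001, -1.14]
force: [2.4, -5.7, 3.9]
width: 0.0002
gripper_force: 2.9
```

>>> carry_out:
  commands:
    - {"dp":[0,0,0.001],"rotation":[0,0,0]}
    - {"dp":[0,0,0.001],"rotation":[0,0,0]}

```text
t: 6.4
eef_pos: [0.6025, 0.0588, 0.096]
ee_rot: [-3.141, -0.001, -1.14]
force: [1.3, -5.3, 10.9]
width: 0.0004
gripper_force: 5.5
```

Force is rising, so the stop is near. I'll push a little more to confirm it.

>>> carry_out:
  commands:
    - {"dp":[0,0,0.001],"rotation":[0,0,0]}
    - {"dp":[0,0,0],"rotation":[0,0,0]}

```text
t: 6.65
eef_pos: [0.6026, 0.0588, 0.0958]
ee_rot: [-3.14, -0.001, -1.14]
force: [0.5, -6.7, 11.5]
width: 0.0006
gripper_force: 6.6
```

>>> carry_out:
  commands:
    - {"dp":[0,0,0.001],"rotation":[0,0,0]}
    - {"dp":[0,0,0.001],"rotation":[0,0,0]}
    - {"dp":[0,0,0],"rotation":[0,0,0]}

```text
t: 7.02
eef_pos: [0.6029, 0.0588, 0.0954]
ee_rot: [-3.139, -0.002, -1.139]
force: [-4.5, -5.7, 23.3]
width: 0.0005
gripper_force: 11.7
```

>>> carry_out:
  commands:
    - {"dp":[0,0,-0.01],"rotation":[0,0,0]}
    - {"dp":[0,0,-0.045],"rotation":[0,0,0]}
    - {"dp":[0,0,-0.05],"rotation":[0,0,0]}
    - {"dp":[0,0,-0.05],"rotation":[0,0,0]}
    - {"dp":[0,0,-0.05],"rotation":[0,0,0]}
    - {"dp":[0,0,-0.05],"rotation":[0,0,0]}
    - {"dp":[0,0,-0.05],"rotation":[0,0,0]}
    - {"dp":[0,0,0],"rotation":[0,0,0]}

```text
t: 8.02
eef_pos: [0.6028, 0.06, 0.4016]
ee_rot: [-3.135, -0.0, -1.14]
force: [-0.1, -0.4, -0.4]
width: 0.0005
gripper_force: 0.0
```

```bash
python3 - <<'E'
from h import *
e=np.array([.417,-.909]); n=np.array([.909,.417]); O=np.array([.5367,.2138])
for nm in("scene","top"):
    p,d=vision.grab_frame(nm); q=pts(d>0,d,cam(nm)); rgb=p[d>0].astype(int)
    q=np.c_[(q[:,:2]-O)@e,(q[:,:2]-O)@n,q[:,2]]
    k=(rgb[:,0]>120)&(rgb[:,1]<70)&(rgb[:,2]<70)&(abs(q[:,0]-.165)<.04)&(abs(q[:,1])<.03)
    print(nm,k.sum(),np.percentile(q[k],[5,50,95],axis=0).round(3).tolist() if k.sum() else 0)
    k=(abs(q[:,0]+.07)<.05)&(abs(q[:,1])<.02)&(q[:,2]>.25)&(rgb.max(1)<80); print("grip",np.percentile(q[k],[2,50,98],axis=0).round(3).tolist() if k.sum() else 0)
    cv2.imwrite(f"pics/b{nm}.png",cv2.resize(p[130:330,180:430,::-1],(750,600)))
print(readout.get_state()["eef_pos"])
E
```

```text
scene 91 [[0.17, -0.009, 0.058], [0.181, -0.002, 0.064], [0.189, 0.011, 0.068]]
grip [[-0.089, -0.009, 0.252], [-0.064, -0.005, 0.282], [-0.04, 0.01, 0.313]]
top 135 [[0.151, -0.008, -0.001], [0.169, 0.001, 0.067], [0.193, 0.012, 0.074]]
grip 0
[0.60140003 0.05993366 0.39697014]
```

View pics/bscene.png

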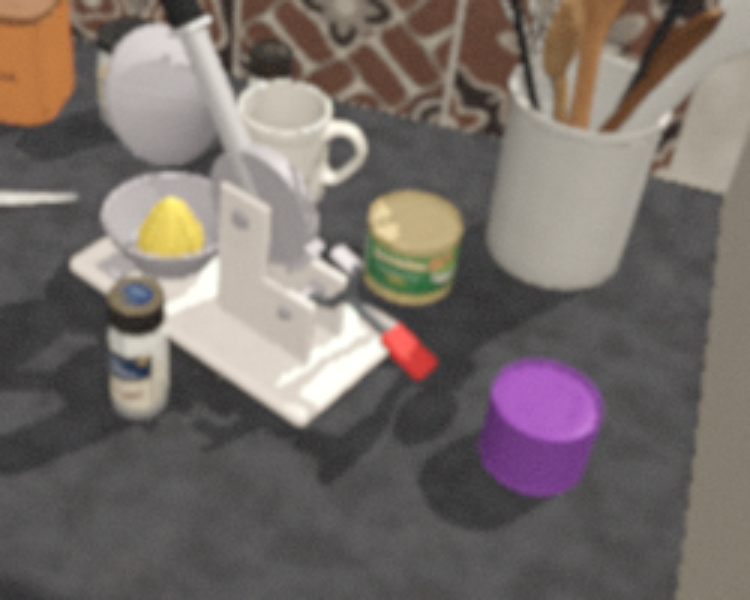

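The paddle, at (410,350) in the crop, measures (0.169, 0.067) m in the press frame, which matches the fully pressed position. The mug, tin and jar have not moved. Next I go to the grip.

>>> carry_out:
  commands:
    - {"dp":[-0.03,0,0],"rotation":[0,0,0]}
    - {"dp":[-0.05,0,0],"rotation":[0,0,0]}
    - {"dp":[-0.05,0,0],"rotation":[0,0,0]}
    - {"dp":[-0.05,0,0],"rotation":[0,0,0]}
    - {"dp":[-0.035,0,0],"rotation":[0,0,0]}
    - {"dp":[-0.014,0,0.02],"rotation":[0,0,0]}
    - {"dp":[0,0,0.02],"rotation":[0,0,0]}
    - {"dp":[0,0,0],"rotation":[0,0,0]}

```text
t: 9.12
eef_pos: [0.5049, 0.2671, 0.3544]
ee_rot: [3.136, -0.001, -1.14]
force: [0.3, 0.2, 1.0]
width: 0.0005
gripper_force: 0.0
```

>>> carry_out:
  commands:
    - {"dp":[0,-0.005,0.015],"rotation":[0,0,0]}
    - {"dp":[0,0,0.013],"rotation":[0,0,0]}
    - {"dp":[0,0,0.006],"rotation":[0,0,0]}
    - {"dp":[-0.001,0,0.004],"rotation":[0,0,0]}
    - {"dp":[-0.002,0,0.003],"rotation":[0,0,0]}
    - {"dp":[-0.003,0,0.002],"rotation":[0,0,0]}

```text
t: 9.88
eef_pos: [0.5085, 0.2751, 0.3151]
ee_rot: [-3.14, 0.0, -1.141]
force: [0.6, -0.9, 5.2]
width: 0.0004
gripper_force: 2.0
```

>>> carry_out:
  commands:
    - {"dp":[-0.004,0,0.003],"rotation":[0,0,0]}
    - {"dp":[-0.004,0,0.003],"rotation":[0,0,0]}
    - {"dp":[-0.004,0,0.003],"rotation":[0,0,0]}
    - {"dp":[-0.004,0,0.003],"rotation":[0,0,0]}
    - {"dp":[-0.004,0,0.003],"rotation":[0,0,0]}
    - {"dp":[-0.004,0,0.003],"rotation":[0,0,0]}

```text
t: 10.62
eef_pos: [0.4983, 0.2971, 0.2966]
ee_rot: [-3.141, 0.0, -1.14]
force: [2.5, -0.5, 3.7]
width: 0.0008
gripper_force: 1.9
```

>>> carry_out:
  commands:
    - {"dp":[-0.0035,0,0.0033],"rotation":[0,0,0]}
    - {"dp":[-0.0035,0,0.0035],"rotation":[0,0,0]}
    - {"dp":[-0.0035,0,0.0035],"rotation":[0,0,0]}
    - {"dp":[-0.0035,0,0.0035],"rotation":[0,0,0]}
    - {"dp":[-0.0035,0,0.0037],"rotation":[0,0,0]}
    - {"dp":[-0.0035,0,0.0038],"rotation":[0,0,0]}

```text
t: 11.38
eef_pos: [0.4894, 0.316, 0.275]
ee_rot: [-3.142, -0.0, -1.141]
force: [1.7, 0.5, 4.8]
width: 0.0004
gripper_force: 1.9
```

>>> carry_out:
  commands:
    - {"dp":[-0.003,0,0.004],"rotation":[0,0,0]}
    - {"dp":[-0.003,0,0.004],"rotation":[0,0,0]}
    - {"dp":[-0.003,0,0.004],"rotation":[0,0,0]}
    - {"dp":[-0.003,0,0.004],"rotation":[0,0,0]}
    - {"dp":[-0.003,0,0.004],"rotation":[0,0,0]}
    - {"dp":[-0.003,0,0.004],"rotation":[0,0,0]}

```text
t: 12.12
eef_pos: [0.4819, 0.332, 0.2508]
ee_rot: [3.141, -0.0, -1.141]
force: [3.0, -0.0, 2.8]
width: 0.0007
gripper_force: 1.8
```

>>> carry_out:
  commands:
    - {"dp":[-0.0024,0,0.0044],"rotation":[0,0,0]}
    - {"dp":[-0.0024,0,0.0044],"rotation":[0,0,0]}
    - {"dp":[-0.0024,0,0.0044],"rotation":[0,0,0]}
    - {"dp":[-0.0024,0,0.0044],"rotation":[0,0,0]}
    - {"dp":[-0.0023,0,0.0044],"rotation":[0,0,0]}
    - {"dp":[-0.0022,0,0.0045],"rotation":[0,0,0]}

```text
t: 12.88
eef_pos: [0.4761, 0.3448, 0.2244]
ee_rot: [3.141, -0.0, -1.141]
force: [3.0, -1.7, 3.0]
width: 0.0005
gripper_force: 1.7
```

>>> carry_out:
  commands:
    - {"dp":[-0.0018,0,0.0047],"rotation":[0,0,0]}
    - {"dp":[-0.0018,0,0.0047],"rotation":[0,0,0]}
    - {"dp":[-0.0016,0,0.0048],"rotation":[0,0,0]}
    - {"dp":[-0.0016,0,0.0048],"rotation":[0,0,0]}
    - {"dp":[-0.0015,0,0.0048],"rotation":[0,0,0]}
    - {"dp":[-0.0015,0,0.0048],"rotation":[0,0,0]}

```text
t: 13.62
eef_pos: [0.4719, 0.3538, 0.1958]
ee_rot: [3.141, -0.0, -1.141]
force: [4.1, -1.9, 2.9]
width: 0.001
gripper_force: 1.7
```

>>> carry_out:
  commands:
    - {"dp":[-0.0011,0,0.0048],"rotation":[0,0,0]}
    - {"dp":[-0.001,0,0.0048],"rotation":[0,0,0]}
    - {"dp":[-0.001,0,0.0048],"rotation":[0,0,0]}
    - {"dp":[-0.0009,0,0.0046],"rotation":[0,0,0]}
    - {"dp":[-0.0008,0,0.004],"rotation":[0,0,0]}
    - {"dp":[-0.0006,0,0.0035],"rotation":[0,0,0]}

```text
t: 14.38
eef_pos: [0.4696, 0.3586, 0.1693]
ee_rot: [3.141, -0.0, -1.14]
force: [1.6, -2.4, 3.3]
width: 0.0006
gripper_force: 1.6
```

>>> carry_out:
  commands:
    - {"dp":[-0.0005,0,0.003],"rotation":[0,0,0]}
    - {"dp":[-0.0003,0,0.0025],"rotation":[0,0,0]}
    - {"dp":[-0.0002,0,0.002],"rotation":[0,0,0]}
    - {"dp":[0,0,0.0015],"rotation":[0,0,0]}

```text
t: 14.88
eef_pos: [0.4692, 0.3596, 0.1605]
ee_rot: [3.141, 0.0, -1.141]
force: [0.7, -3.2, 3.5]
width: 0.0002
gripper_force: 1.6
```

>>> carry_out:
  commands:
    - {"dp":[0,0,0.0015],"rotation":[0,0,0]}
    - {"dp":[0,0,0.0015],"rotation":[0,0,0]}
    - {"dp":[0,0,0.001],"rotation":[0,0,0]}

```text
t: 15.25
eef_pos: [0.4692, 0.3597, 0.1572]
ee_rot: [-3.142, 0.0, -1.14]
force: [-3.6, -2.7, 12.7]
width: 0.0004
gripper_force: 6.4
```

>>> carry_out:
  commands:
    - {"dp":[0,0,0.001],"rotation":[0,0,0]}
    - {"dp":[0,0,0],"rotation":[0,0,0]}

```text
t: 15.5
eef_pos: [0.4692, 0.3598, 0.1571]
ee_rot: [-3.141, 0.0, -1.14]
force: [-5.2, -3.6, 14.3]
width: 0.0007
gripper_force: 7.3
```

>>> carry_out:
  commands:
    - {"dp":[0,0,0.0015],"rotation":[0,0,0]}
    - {"dp":[0,0,0],"rotation":[0,0,0]}

```text
t: 15.75
eef_pos: [0.4693, 0.3598, 0.157]
ee_rot: [-3.14, 0.0, -1.14]
force: [-9.3, -4.9, 24.0]
width: 0.0006
gripper_force: 12.1
```

>>> carry_out:
  commands:
    - {"dp":[0,0,-0.004],"rotation":[0,0,0]}
    - {"dp":[0,0,-0.015],"rotation":[0,0,0]}
    - {"dp":[0,0,-0.04],"rotation":[0,0,0]}
    - {"dp":[0,0,-0.05],"rotation":[0,0,0]}
    - {"dp":[0,0,-0.05],"rotation":[0,0,0]}
    - {"dp":[0,0,-0.04],"rotation":[0,0,0]}
    - {"dp":[0,0,0],"rotation":[0,0,0]}

```text
t: 16.62
eef_pos: [0.4703, 0.3606, 0.3575]
ee_rot: [-3.135, 0.003, -1.14]
force: [-0.5, 0.2, -0.3]
width: 0.0004
gripper_force: 0.0
```

```bash
python3 - <<'E'
from h import *
e=np.array([.417,-.909]); n=np.array([.909,.417]); O=np.array([.5367,.2138])
p,d=vision.grab_frame("scene"); q=pts(d>0,d,cam("scene")); rgb=p[d>0].astype(int)
q=np.c_[(q[:,:2]-O)@e,(q[:,:2]-O)@n,q[:,2]]
k=(q[:,0]<-.1)&(q[:,0]>-.2)&(abs(q[:,1])<.012)&(q[:,2]>.08)&(q[:,2]<.2); print(np.percentile(q[k],[2,25,50,75,98],axis=0).round(3).tolist())
k=(rgb[:,0]>120)&(rgb[:,1]<70)&(rgb[:,2]<70)&(abs(q[:,0]-.165)<.04)&(abs(q[:,1])<.03);print(np.median(q[k],0))
cv2.imwrite("pics/c.png",cv2.resize(p[130:330,130:380,::-1],(750,600)))
E
```

```text
[[-0.189, -0.01, 0.109], [-0.165, -0.008, 0.121], [-0.141, -0.005, 0.128], [-0.118, 0.0, 0.131], [-0.102, 0.01, 0.133]]
[ 0.18107791 -0.00190695  0.0636298 ]
```

View pics/c.png

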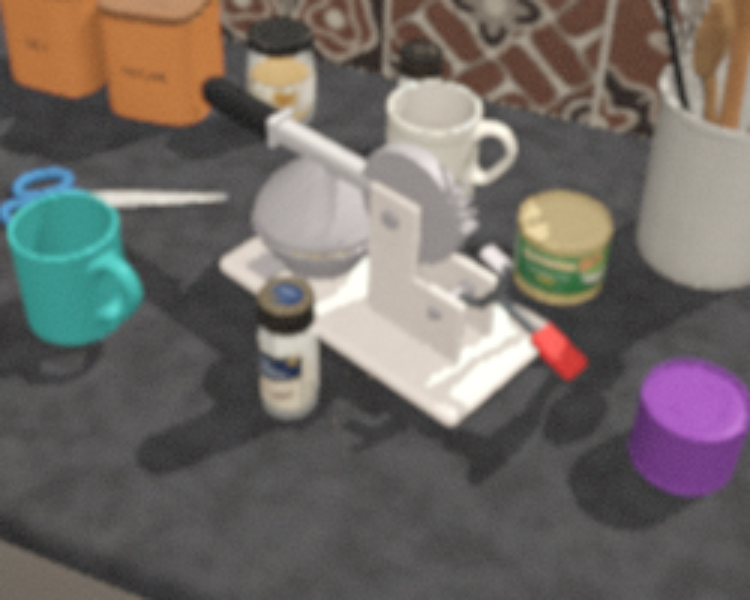

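The dome is seated on the bowl at (310,215), and the grip top measures about 132 mm. The paddle at (560,355) is still down, and the mug, tin and jar are still standing.

```bash
python3 -c "
from station import arm; print(arm.job_done())"
```

```text
the job is handed in; nothing more can be done
None
```

The press is put away closed and the job is handed in: I pressed the paddle to its stop, then pushed the arm down gently until the dome sat on the bowl, leaving the mug, tin and spice jar where they stood.

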